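# Shut and lock the sample-jar cabinet with its square key

## Task

The blue front flap of the small grey jar cabinet has been left hanging open. First push the flap up until it is fully shut; then fit the red T-handle key fully home on the square shaft on the cabinet's sloping top, and turn it clockwise until the yellow latch tongue points straight down the slope, over the flap. Leave the key on the shaft and do not disturb the jars on the table.

Things in the scene. Friction and masses are not known exactly. Their poses are not given: they have to be found in the camera images.
- case: Grey cabinet fixed to the table, 200 deep (x), 230 wide (y), 187 high, hollow behind its front flap. Origin: centre of its underside; z up, front faces its -x (the robot). Above the flap, from x = -100, z = 135 mm, a white panel slopes up and back at 28 degrees from level for 110 mm, to x = -3, z = 187; behind that the top is level. The latch is on the panel.
- flap (a joint): Hinge of the blue front flap, rad: 0 = shut (upright), grows as the top edge swings out and down towards the robot (to 1.3 at most). The hinge is stiff: the flap stays where it is left; pushing its top edge takes about 4 N. The flap is 204 wide, 115 high from hinge to free edge, 10 thick.
- flap_hinge (a point): Point on the flap's hinge axis at mid-width, 105 mm in front of the cabinet's origin and 15 mm above the table. Axes turn with the flap: z along the flap from hinge to free edge, y along the hinge; -x is out of its outer face.
- flap_edge (a point): Middle of the flap's free (top) edge, 115 mm from flap_hinge along the flap, at mid-thickness. Same axes as flap_hinge.
- latch (a joint): Turn of the latch (steel collar, yellow tongue and square shaft in one piece), rad: grows clockwise as seen looking onto the panel. 0 = tongue points across the slope to the cabinet's -y side, 1.57 = straight down the slope over the flap (locked); stop at 1.66. Friction 0.08 Nm; it stays where it is left.
- latch_seat (a point): Centre of the collar's top face (40 dia, 8 thick), on the shaft's axis: the key's underside rests here when fully home. z: outward along the shaft, square to the panel, so 28 degrees from vertical, leaning to the cabinet's front. Axes turn with the latch; the tongue points along -y, 70 long from the axis, 18 wide, 6 thick, lower than the collar's top.
- key: Loose red T-handle key, about 0.15 kg, standing upright on the table, bore down. Origin: centre of its underside = of the bore's mouth; z up along the bore, x along the handle bar. Lower block 27 x 27 mm, 32 high, with a blind square bore 15.4 x 15.4 mm, 30 deep, sides along x and y. It fits in any of four quarter-turn positions.
- jar_red: Jar with red label and black cap, 66 dia, 88 high; origin centre of its underside. Leave alone.
- jar_white: Jar with white label and white cap, 68 dia, 78 high; origin centre of its underside. Leave alone.
- jar_gold: Jar with gold cap, 60 dia, 70 high; origin centre of its underside. Leave alone.
- shaft_tip (a point): Centre of the end of the steel shaft, 27 mm out from latch_seat, same axes. The shaft is 14 x 14 mm square, its sides along x and y; the last 3 mm are stepped down to 11 x 11 mm.
- key_bar (a point): Centre of the key's handle bar, 45 mm above the key's origin. The bar is 80 (key x) by 27 (y) by 26 high, z = 32 to 58 mm.
There are look-alikes about, which are no part of the job. Of the things that look like the key, take the one that is farthest to the robot's right at the start.

How it is judged (in metres and radians):
On the way, in this order (a step that is already met when the one before it is completed fails the run):
1. the flap is pushed up shut while the latch is still open and the key is not on its shaft (value of joint flap below 0.07 rad and value of joint latch below 1 rad and distance between key and latch_seat above 0.05 m), for 0.2 s.
2. the key is fully home on the shaft, the latch not yet locked (distance between key and latch_seat below 0.005 m and angle between the z axis of key and the z axis of latch_seat, either way round below 0.12 rad and value of joint latch below 1.3 rad), for 0.1 s.
3. the latch is turned with the key until its tongue points down the slope (value of joint latch above 1.37 rad and distance between key and latch_seat below 0.007 m), for 0.1 s.
At the end, for the whole second after the job is handed in: The flap is shut (within 0.07 rad, 8 mm at its edge), the latch tongue points down the slope within 0.2 rad (latch joint above 1.37), and the key is left at rest on the shaft, its underside within 5 mm of the collar's centre and its axis within 0.12 rad of the shaft's (value of joint flap below 0.07 rad and value of joint latch above 1.37 rad and distance between key and latch_seat below 0.005 m and angle between the z axis of key and the z axis of latch_seat, either way round below 0.12 rad and linear speed of key below 0.02 m/s); the robot touches nothing.
It fails at once if a jar is pushed more than 25 mm or tipped (distance of any of jar_red, jar_white, jar_gold from where it was at the start of the episode above 0.025 m or angle between any of jar_red, jar_white, jar_gold's own z axis and vertical above 0.35 rad).
It also fails if it takes over 58 s, if anything falls off the work surface, if the arm or the gripper's body presses on something with over 40 N, if the wrist force passes 120 N, or if a joint passes its speed limit or range.

## Robot

A 6-joint arm with a two-finger parallel gripper is mounted at the origin on the work surface. World frame = base frame: x ahead of the robot, y to its left, z up, the work surface at z = 0. Lengths are in mm, angles in rad, forces in N, time in s.
With the tool pointing down it reaches from about 350 to 975 mm from the base axis. Payload 7.1 kg.
Tool frame: the origin (TCP) lies midway between the tips of the shut fingers; the grasp point (between the pads) lies 19 mm behind it; z points along the fingers, y is the line along which they close (so a half turn about z gives the same grasp; the last joint's range is limited). The gripper opens to 88 mm and grips with 3 to 60 N. Pads are 20 mm wide; open, the fingers measure 115 mm over their backs; the gripper's body (75 mm by 178 mm) begins 61 mm behind the grasp point.
Start: joints at [1.224, 0.423, 1.63, -0, 1.089, -0.019], TCP at [201.194, 591.714, 222.675] pointing down, gripper open.
Joint ranges: [-3, 3], [-0.9, 2.11], [0.09, 2.58], [-1.31, 4.45], [0.11, 2.69], [-2.54, 2.54]. Speed limits (rad/s): [2.39, 2.39, 3.01, 3.14, 3.14, 3.14].

## Interface

Orientations are given as a rotation vector (axis times angle).
In Python, from workcell import get_obs, get_image, camera_params, close_job gives the robot as it stands.
- The arm moves only by the shell command python3 -m creep 'ROWS' [OPENING]. ROWS is a JSON object of lists of equal length, an entry for each row: "delta_pos": the shift along the tool's x, y, z in m, a list of three; "twist": the turn, a rotation vector about the tool's x, y, z in degrees, a list of three. A call has 1 to 20 rows; each row shifts and turns the commanded pose from where the row before left it, along the tool's axes as they then stand; what a row does not reach is not made up. A row lasts 1/12 s, in which the tool goes at most 41.7 mm and 7.16 degrees, less where a joint would pass 70% of its speed; a pose out of reach is approached as far as the arm can. A call with a gripper value outside its range is refused whole. OPENING is the opening, from 0 (shut) to 1 (fully open), set as the call begins (- or left out, the last holds). The fingers move at their own pace and stop on an object; the grip force is fixed at half the most. Time passes only in rows, so rows that do not move let the fingers close. It gives the time, the measured TCP pose, the force, the opening and the grip force at its end, in the units of the state.
- get_obs(): the state, without advancing time (a new reading comes with each control period).
- get_image(name): name is "side" or "top"; returns (picture, depth): 400x640x3 uint8, red, green, blue; 400x640 float32, mm along the optical axis (not along the pixel's ray), 0 where there is no reading.
- camera_params(name): a dict with "camera_matrix" (3x3 intrinsics, pixels), "k1" (the pictures are not rectified: a ray, as slopes to the right and down, at radius r is drawn at 1 + k1 r^2 times it, then the intrinsics apply), "extrinsics" (4x4, takes a point from camera to world coordinates). Camera axes: x right, y down, z forward; pixel columns grow to the right and rows downward; lengths in mm; the calibration is good to about 2 mm. A picture is of the moment at which its call begins. camera_params takes no time and is no camera call.
- close_job(): hands the job in; it is judged then, once.
The state is a dict: "t": time; "qpos": joint angles; "qvel": joint speeds; "joint_torque": joint torques, N m; "ee_pos": TCP position; "orientation": TCP orientation; "ft_force": force on the tool from outside, world axes, zero at the start; "moment": the same for the moment, N m; "width": finger opening in mm; "grasp_force": force on a finger pad.
Only numpy, scipy, OpenCV 4.12 (cv2) and the standard library are available. Lean on these libraries where they do the work, as an engineer would, in place of code of your own. Each camera call takes 0.05 s, during which the arm holds its last target. There are 200 camera calls.

## Working session

There is one attempt and no reset: what is moved stays moved. The work goes in short steps, Python scripts to look and compute and a shell command to move; the robot and the scene stay as the last step left them, time stands still between calls to the robot, and variables do not carry over. Pictures are saved under pics/ and viewed, at most 10 in all, crops included, and the job is handed in when it is done.

```bash
mkdir -p pics; ls; python3 - <<'E'
from workcell import *
import cv2,numpy as np,pickle
o=get_obs();print(o)
for n in("side","top"):
    p,d=get_image(n);c=camera_params(n);print(n,c)
    cv2.imwrite(f"pics/{n}0.png",p[:,:,::-1]);np.savez(f"{n}0.npz",p=p,d=d)
E
```

```text
pics
{'t': 0.0, 'qpos': array([ 1.22396044e+00,  4.23850631e-01,  1.63071628e+00,  5.38590874e-06,
        1.08859920e+00, -1.90113696e-02]), 'qvel': array([ 1.65801973e-03,  2.77931766e-04, -1.15143564e-03, -2.96500334e-04,
       -9.39805432e-04,  3.27195348e-05]), 'joint_torque': array([-1.25964747e-03, -5.44629014e+01, -2.73658669e+01,  6.43077702e-02,
        2.26819416e-02, -5.83485917e-05]), 'ee_pos': array([201.02522342, 591.18025518, 221.88526723]), 'orientation': array([-5.12599035e-01, -3.09919554e+00,  2.42875835e-03]), 'ft_force': array([ 0.35772923,  0.13444563, -0.26516585]), 'moment': array([ 0.07192829,  0.02899325, -0.00222719]), 'grasp_force': 0.0, 'width': 87.80472417879939}
side {'camera_matrix': array([[480.18505371,   0.        , 318.31038051],
       [  0.        , 480.18505371, 205.43379337],
       [  0.        ,   0.        ,   1.        ]]), 'k1': -0.051260203549422886, 'extrinsics': array([[ 6.82334676e-01, -5.23891920e-01,  5.09859438e-01,
         7.90225234e+01],
       [-7.31005982e-01, -4.82243021e-01,  4.82775231e-01,
        -4.52157498e+02],
       [-7.04588713e-03, -7.02124579e-01, -7.12019263e-01,
         8.18706094e+02],
       [ 0.00000000e+00,  0.00000000e+00,  0.00000000e+00,
         1.00000000e+00]])}
top {'camera_matrix': array([[505.64423787,   0.        , 318.70056794],
       [  0.        , 505.64423787, 202.3904806 ],
       [  0.        ,   0.        ,   1.        ]]), 'k1': -0.12624512692259077, 'extrinsics': array([[ 1.43309617e-02, -9.95582797e-01,  9.27874870e-02,
         4.69103409e+02],
       [-9.99669966e-01, -1.22871562e-02,  2.25607001e-02,
        -1.77846833e+01],
       [-2.13209506e-02, -9.30801805e-02, -9.95430307e-01,
         1.29529410e+03],
       [ 0.00000000e+00,  0.00000000e+00,  0.00000000e+00,
         1.00000000e+00]])}
```

View pics/top0.png

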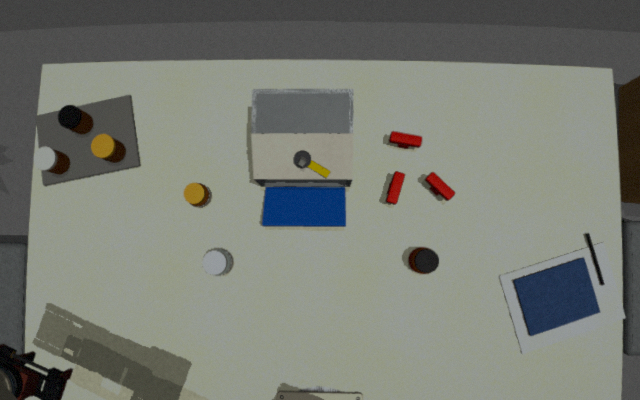

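View pics/side0.png

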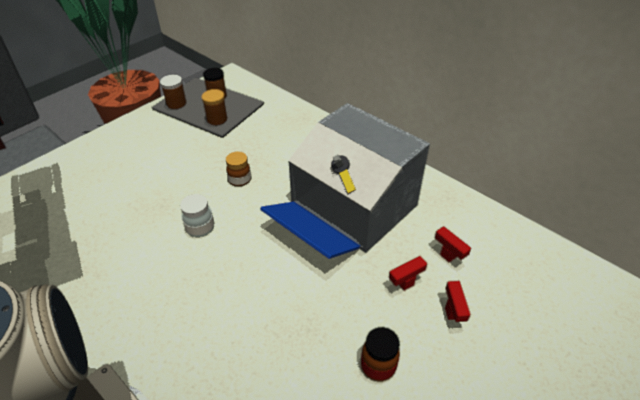

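Top view: three red T-keys at (405,140), (395,187) and (440,186). The image's right is the robot's right (-y), so the one at (440,186) fits "farthest right"; in the side view it should be (458,300). The cabinet is at (302,140), with the latch at (302,159), its yellow tongue pointing to (320,170), and the flap open at (304,206). The table jars are at (196,194), (216,262) and (424,260).

```bash
cat > h.py <<'E'
from workcell import *
import cv2,numpy as np
from scipy.spatial.transform import Rotation as R
def rays(n,uv):
    c=camera_params(n);K=c["camera_matrix"];T=c["extrinsics"]
    s=cv2.undistortPoints(np.array(uv,float).reshape(-1,1,2),K,np.array([c["k1"],0,0,0.])).reshape(-1,2)
    return T[:3,3],np.c_[s,np.ones(len(s))]@T[:3,:3].T
def onz(n,uv,z):
    o,d=rays(n,uv);return o+d*((z-o[2])/d[:,2])[:,None]
def onplane(n,uv,p,nn):
    o,d=rays(n,uv);return o+d*(((p-o)@nn)/(d@nn))[:,None]
def proj(n,P):
    c=camera_params(n);T=np.linalg.inv(c["extrinsics"]);P=np.atleast_2d(P)@T[:3,:3].T+T[:3,3]
    return cv2.projectPoints(P,np.zeros(3),np.zeros(3),c["camera_matrix"],np.array([c["k1"],0,0,0.]))[0].reshape(-1,2)
def two(a,b):  # triangulate top px a, side px b
    o1,d1=rays("top",[a]);o2,d2=rays("side",[b]);d1=d1[0];d2=d2[0]
    s=np.linalg.lstsq(np.c_[d1,-d2],o2-o1,rcond=None)[0];p=o1+d1*s[0];q=o2+d2*s[1]
    return (p+q)/2,np.linalg.norm(p-q)
def cloud(n,m,d):
    v,u=np.nonzero(m&(d>0));o,r=rays(n,np.c_[u,v]);return o+r*d[v,u][:,None]
def hsv(p):return cv2.cvtColor(p,cv2.COLOR_RGB2HSV).astype(int)
def masks(p):
    h=hsv(p);H,S,V=h[...,0],h[...,1],h[...,2]
    return dict(red=((H<6)|(H>172))&(S>170)&(V>60),blue=(H>100)&(H<125)&(S>180)&(V>60),yel=(H>22)&(H<33)&(S>180)&(V>90))
def blobs(m,amin=40):
    k,l,st,c=cv2.connectedComponentsWithStats(m.astype(np.uint8));return [(c[i],st[i,4],l==i) for i in range(1,k) if st[i,4]>=amin]
E
python3 - <<'E'
from h import *
np.set_printoptions(precision=1,suppress=True)
for n in("top","side"):
    f=np.load(n+"0.npz");p,d=f["p"],f["d"];M=masks(p)
    for k in M:
        for c,a,m in blobs(M[k]):
            P=cloud(n,m,d);print(n,k,c,a,"depth med",np.median(P,0),"z5-95",np.percentile(P[:,2],[2,50,98]))
            if k=="red" and n=="top":
                t=P[:,2]>50; r=cv2.minAreaRect(onz("top",np.argwhere(m)[:,::-1],58)[:,:2].astype(np.float32));print("  rect z58",r)
            if k=="blue":
                q=P-P.mean(0);u,s,vt=np.linalg.svd(q,full_matrices=False);print("  normal",vt[2],"rms",s[2]/len(P)**.5,P.min(0),P.max(0))
    if n=="top":
        c,a,m=blobs(M["red"])[-1]
    h=hsv(p); # white panel/grey by depth
    o,r=rays(n,np.argwhere(np.ones((400,640)))[:,::-1]);W=(o+r*d.reshape(-1,1)).reshape(400,640,3)
    np.save(n+"W.npy",W)
W=np.load("topW.npy")
box=W[85:190,240:365]
for (a,b,c,e) in [(92,130,256,348),(138,150,258,290),(138,180,258,285)]:
    P=W[a:b,c:e].reshape(-1,3);q=P-np.median(P,0);vt=np.linalg.svd(q,full_matrices=False)[2];print("plane",P.mean(0),vt[2],np.degrees(np.arccos(abs(vt[2][2]))))
p=np.load("top0.npz")["p"];s=np.load("side0.npz")["p"]
a=cv2.resize(p[100:240,230:470],None,fx=3.3,fy=3.3,interpolation=cv2.INTER_CUBIC)
cv2.imwrite("pics/topc.png",a[:,:,::-1])
a=cv2.resize(s[100:330,260:500],None,fx=2.6,fy=2.6,interpolation=cv2.INTER_CUBIC)
cv2.imwrite("pics/sidec.png",a[:,:,::-1])
E
```

```text
top red [405.4 138.9] 310 depth med [ 746.5 -203.5   56.3] z5-95 [48.6 56.3 61.4]
  rect z58 ((744.6434936523438, -203.29403686523438), (77.14167785644531, 28.99799346923828), 80.36841583251953)
top red [395.  187.5] 315 depth med [ 623.1 -177.5   56.2] z5-95 [51.3 56.2 61.3]
  rect z58 ((623.8602294921875, -177.3660888671875), (25.025909423828125, 78.03404235839844), 74.0755844116211)
top red [439.9 185.6] 312 depth med [ 629.5 -289.1   56.2] z5-95 [49.8 56.2 60.9]
  rect z58 ((629.89599609375, -288.7754821777344), (75.61164855957031, 25.35314178466797), 47.172874450683594)
top blue [304.2 206.1] 3058 depth med [575.5  45.8  48.6] z5-95 [19.  48.6 75.5]
  normal [0.5 0.  0.9] rms 2.071651846202123 [527.7 -52.6  12. ] [628.7 146.6  80.3]
top yel [318.6 168.7] 153 depth med [652.4   8.6 153. ] z5-95 [144.4 153.  161.3]
side red [453.6 241.2] 386 depth med [ 740.1 -213.4   55.3] z5-95 [45.9 55.3 58.8]
side red [408.  271.8] 609 depth med [ 614.7 -188.7   54.8] z5-95 [10.6 54.8 58.6]
side red [458.3 300.9] 510 depth med [ 619.1 -299.4   56.3] z5-95 [39.6 56.3 59.4]
side red [383.  373.6] 169 depth med [ 419.2 -278.1   30.6] z5-95 [15.4 30.6 45.1]
side blue [310.7 228.9] 2197 depth med [564.6  31.1  52.9] z5-95 [21.4 52.9 74.8]
  normal [0.5 0.  0.9] rms 1.5145837550878332 [521.2 -60.1  18.1] [622.8 140.7  76.5]
side yel [346.9 180.9] 159 depth med [648.2   4.6 151.4] z5-95 [143.7 151.4 159.4]
plane [779.1  49.1 189.9] [-1.  -0.  -0.3] 72.13404891930821
plane [703.8 110.5 185.4] [-1.  -0.  -0.2] 78.09916369238535
plane [673.3 118.  163.3] [ 0.  -1.  -0.1] 83.25098692383897
```

View pics/topc.png

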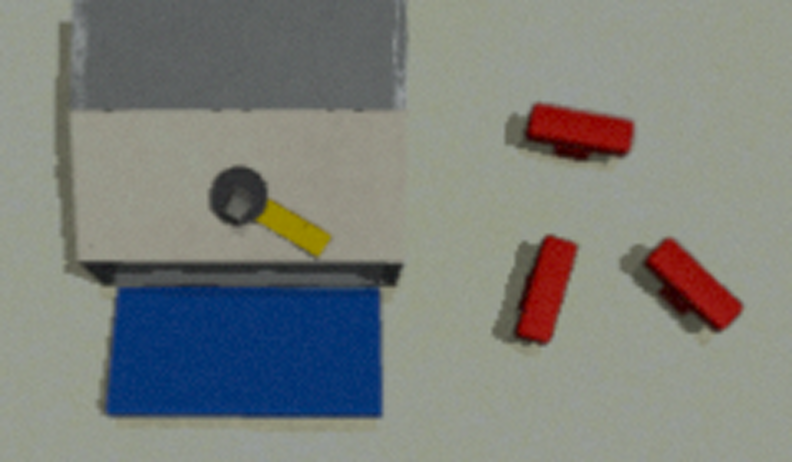

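View pics/sidec.png

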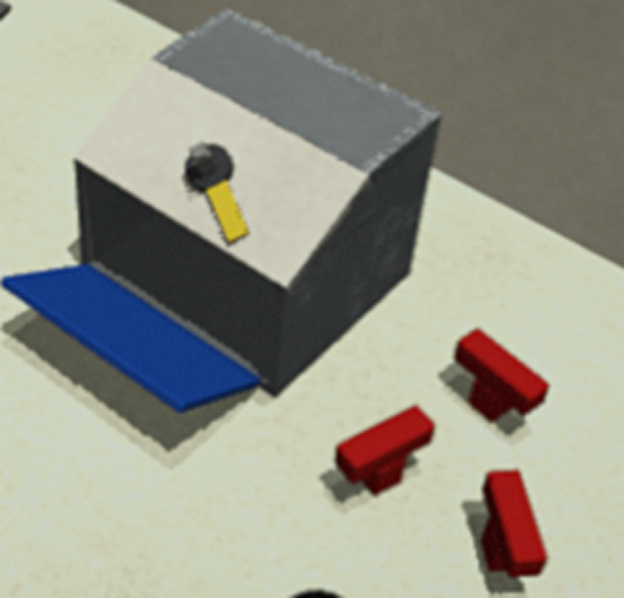

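The side crop confirms the choice: the key at top (440,186) / side (458,301) stands upright, nearest the side camera (most -y). In the top crop the collar is at (238,195) with the light shaft tip at about (238,204), the tongue ends at (322,245), and the flap hangs open at about 60°.

```bash
python3 - <<'E'
from h import *
np.set_printoptions(precision=2,suppress=True)
C={};col={}
rois={"top":(125,190,245,362),"side":(115,215,280,410)}
for n in rois:
    p=np.load(n+"0.npz")["p"];a,b,c,e=rois[n];h=hsv(p)
    print(n,"panel",h[(150 if n=="top" else 150),(270 if n=="top" else 315)],"table",h[(210,400) if n=="top" else (250,230)],"top",h[(110,300) if n=="top" else (130,380)],"front",h[(200,300) if n=="side" else (182,300)])
    m=np.zeros((400,640),np.uint8)
    H,S,V=h[...,0],h[...,1],h[...,2]
    lab=cv2.cvtColor(p,cv2.COLOR_RGB2LAB).astype(int);print(lab[150,270 if n=="top" else 315],lab[(210,400) if n=="top" else (250,230)])
    q=(lab[...,0]>145)&(lab[...,1]>=127);m[a:b,c:e]=q[a:b,c:e];m=cv2.medianBlur(m,3)
    cs=max(cv2.findContours(m,cv2.RETR_EXTERNAL,cv2.CHAIN_APPROX_NONE)[0],key=cv2.contourArea);hull=cv2.convexHull(cs)
    for eps in range(2,12):
        ap=cv2.approxPolyDP(hull,eps,True).reshape(-1,2)
        if len(ap)<=4:break
    # refine edges by line fit
    pts=cs.reshape(-1,2).astype(float);L=[]
    for i in range(len(ap)):
        A,B=ap[i].astype(float),ap[(i+1)%len(ap)].astype(float);t=(B-A)/np.linalg.norm(B-A);nn=np.array([-t[1],t[0]])
        s=(pts-A)@t;dd=(pts-A)@nn;k=(abs(dd)<2)&(s>5)&(s<np.linalg.norm(B-A)-5)
        vx,vy,x0,y0=cv2.fitLine(pts[k].astype(np.float32),cv2.DIST_HUBER,0,.01,.01).ravel();L.append(np.cross([x0,y0,1],[x0+vx,y0+vy,1]))
    cor=[(lambda x:x[:2]/x[2])(np.cross(L[i-1],L[i])) for i in range(len(L))]
    print(n,cv2.contourArea(hull),ap.tolist(),np.array(cor));C[n]=np.array(cor)
    # collar: dark blob in panel
    f=np.zeros((400,640),np.uint8);cv2.fillPoly(f,[np.int32(ap)],1);f=cv2.erode(f,np.ones((5,5)))
    M=masks(p)["yel"]
    dk=(f>0)&(lab[...,0]<145)&(S<60)
    for cc,ar,mm in blobs(dk,20):
        ct=max(cv2.findContours(mm.astype(np.uint8),cv2.RETR_EXTERNAL,cv2.CHAIN_APPROX_NONE)[0],key=cv2.contourArea);print("  dark",cc,ar,cv2.fitEllipse(cv2.convexHull(ct)))
    print("  yel",cv2.minAreaRect(np.argwhere(M)[:,::-1].astype(np.float32)))
def order(c):
    return c
import itertools
# match by top->side: sort corners: angle wise; test all cyclic
best=min(((sum(two(C["top"][i],C["side"][(i+k)%4])[1] for i in range(4)),k) for k in range(4)))
for i in range(4):print(two(C["top"][i],C["side"][(i+best[1])%4]))
E
```

```text
top panel [ 30  22 151] table [ 42  25 155] top [110   8  96] front [60  5 55]
[159 126 135] [161 123 135]Traceback (most recent call last):
  File "<stdin>", line 21, in <module>
cv2.error: OpenCV(4.12.0) /io/opencv/modules/imgproc/src/linefit.cpp:50: error: (-215:Assertion failed) count > 0 in function 'fitLine2D_wods'
```

```bash
cat > panel.py <<'E'
from h import *
np.set_printoptions(precision=2,suppress=True)
C={}
rois={"top":(125,190,245,362),"side":(115,215,280,410)}
for n in rois:
    p=np.load(n+"0.npz")["p"];a,b,c,e=rois[n]
    lab=cv2.cvtColor(cv2.GaussianBlur(p,(5,5),0),cv2.COLOR_RGB2LAB).astype(int)
    L0=cv2.cvtColor(p,cv2.COLOR_RGB2LAB).astype(int)[...,0];S=hsv(p)[...,1]
    med=lambda r:np.median(lab[r[0]:r[1],r[2]:r[3]].reshape(-1,3),0)
    pn=med((145,155,262,285) if n=="top" else (145,160,315,325));tb=med((200,215,400,420) if n=="top" else (240,260,235,250));gr=med((100,120,280,320) if n=="top" else (125,135,370,390))
    print(n,pn,tb,gr)
    m=np.zeros((400,640),np.uint8);q=(L0>(pn[0]+gr[0])/2)&(lab[...,1]>(pn[1]+tb[1])/2);m[a:b,c:e]=q[a:b,c:e]
    m=cv2.morphologyEx(cv2.medianBlur(m,3),cv2.MORPH_OPEN,np.ones((5,5)))
    cs=max(cv2.findContours(m,cv2.RETR_EXTERNAL,cv2.CHAIN_APPROX_NONE)[0],key=cv2.contourArea);hull=cv2.convexHull(cs)
    for eps in range(2,15):
        ap=cv2.approxPolyDP(hull,eps,True).reshape(-1,2)
        if len(ap)<=4:break
    pts=cs.reshape(-1,2).astype(float);L=[]
    for i in range(len(ap)):
        A,B=ap[i].astype(float),ap[(i+1)%len(ap)].astype(float);l=np.linalg.norm(B-A);t=(B-A)/l;nn=np.array([-t[1],t[0]])
        s=(pts-A)@t;dd=(pts-A)@nn;k=(abs(dd)<3)&(s>5)&(s<l-5)
        vx,vy,x0,y0=cv2.fitLine(pts[k].astype(np.float32),cv2.DIST_HUBER,0,.01,.01).ravel();L.append(np.cross([x0,y0,1],[x0+vx,y0+vy,1]))
    C[n]=np.array([(lambda x:x[:2]/x[2])(np.cross(L[i-1],L[i])) for i in range(len(L))])
    print(n,ap.tolist(),C[n].tolist())
    f=np.zeros((400,640),np.uint8);cv2.fillPoly(f,[np.int32(ap)],1);f=cv2.erode(f,np.ones((7,7)))
    dk=(f>0)&(L0<(pn[0]*.75))&(S<70)
    for cc,ar,mm in blobs(dk,20):
        ct=max(cv2.findContours(mm.astype(np.uint8),cv2.RETR_EXTERNAL,cv2.CHAIN_APPROX_NONE)[0],key=cv2.contourArea);print("  dark",cc,ar,cv2.fitEllipse(cv2.convexHull(ct)))
    print("  yel",cv2.minAreaRect(np.argwhere(masks(p)["yel"])[:,::-1].astype(np.float32)))
k=min((sum(two(C["top"][i],C["side"][(i+k)%4])[1] for i in range(4)),k) for k in range(4))[1]
for i in range(4):print(*two(C["top"][i],C["side"][(i+k)%4]))
E
python3 panel.py
```

```text
top [157. 125. 135.] [161. 124. 134.] [104. 126. 128.]
top [[352, 133], [351, 178], [253, 177], [251, 134]] [[353.64678602651003, 133.0], [351.5295918434476, 178.0], [253.32848446785815, 178.0], [251.4764205103743, 133.0]]
  dark [301.53 158.99] 262 ((301.7196044921875, 159.0966033935547), (17.76353645324707, 18.5292911529541), 19.420724868774414)
  yel ((209.37515258789062, 176.9635772705078), (237.3826446533203, 50.287166595458984), 5.168467998504639)
side [209. 126. 136.] [213. 122. 139.] [124. 126. 128.]
side [[317, 124], [398, 166], [371, 207], [291, 161]] [[319.11949169019596, 123.0169183045811], [400.3945228048644, 166.85008884211828], [369.7702483010919, 209.338073027741], [288.3812186557023, 159.51361195184202]]
  dark [339.16 164.06] 287 ((339.6998596191406, 166.06332397460938), (19.462133407592773, 23.55622673034668), 3.240093231201172)
  yel ((346.913818359375, 180.9654998779297), (21.928178787231445, 7.2218546867370605), 66.80140686035156)
[729.7  -67.89 180.83] 2.3804133379674868
[635.91 -66.92 127.45] 0.15787928259924616
[633.06 162.63 128.96] 0.5003639276459262
[730.51 161.43 176.78] 2.635344734428692
```

```bash
python3 - <<'E'
from h import *
np.set_printoptions(precision=2,suppress=True)
t=np.load("top0.npz")["p"][140:185,280:340];s=np.load("side0.npz")["p"][140:200,320:372]
f=lambda a:cv2.resize(a,None,fx=8,fy=8,interpolation=cv2.INTER_NEAREST)
t,s=f(t),f(s);im=np.zeros((480,480+416,3),np.uint8);im[:360,:480]=t;im[:480,480:]=s;im=cv2.convertScaleAbs(im,alpha=1.3)
cv2.imwrite("pics/latch.png",cv2.resize(im,(800,int(480*800/896)))[:,:,::-1])
c0=np.array([734,47.3,0]);nn=np.array([-np.sin(np.radians(28)),0,np.cos(np.radians(28))]);p0=c0+[-100,0,135]
print("collar top",onplane("top",[(301.7,159.1)],p0+8*nn,nn),"side",onplane("side",[(339.5,165)],p0+8*nn,nn),"tri",two((301.7,159.1),(339.5,165)))
for n in("top","side"):
    f=np.load(n+"0.npz");p,d=f["p"],f["d"];m=blobs(masks(p)["yel"],40)
    m=min(m,key=lambda b:abs(b[0]-[318 if n=="top" else 347,170]).sum())[2]
    uv=np.argwhere(m)[:,::-1];P=onplane(n,uv,p0+4*nn,nn)
    e1=np.array([0,-1,0]);e2=np.array([-np.cos(np.radians(28)),0,-np.sin(np.radians(28))])
    q=np.c_[(P-p0)@e1,(P-p0)@e2];r=cv2.minAreaRect(q.astype(np.float32));print(n,"tongue rect(-y,down)",r,P.mean(0))
    vx,vy,x0,y0=cv2.fitLine(q.astype(np.float32),cv2.DIST_HUBER,0,.01,.01).ravel();print("  angle",np.arctan2(vy,vx),x0,y0)
    # panel depth plane check
    W=np.load(n+"W.npy");a,b,c,e=(138,172,258,288) if n=="top" else (140,165,312,325)
    P=W[a:b,c:e].reshape(-1,3);P=P[abs(P[:,2]-160)<40];print("  panel depth offset",np.median((P-p0)@nn))
    m=blobs(masks(p)["blue"],800);m=min(m,key=lambda b:abs(b[0]-([304,206] if n=="top" else [310,229])).sum())[2]
    P=cloud(n,m,d);q=P-np.median(P,0);vt=np.linalg.svd(q,full_matrices=False)[2][2];vt*=np.sign(vt[2]);print("  flap normal",vt,"pt",np.median(P,0),"far x",np.percentile(P[:,0],[1,99]),"y",np.percentile(P[:,1],[1,99]))
for n,z in (("jr",None),):pass
E
```

```text
collar top [[672.65  47.83 164.61]] side [[666.76  42.01 161.48]] tri (array([674.73,  48.59, 152.64]), np.float64(0.19516487268720215))
top tongue rect(-y,down) ((37.81935119628906, -24.165752410888672), (48.85399627685547, 16.85968017578125), 31.893922805786133) [653.44   9.42 149.86]
  angle 0.5667582 37.816982 -24.137716
  panel depth offset 0.15661017984994846
  flap normal [0.5  0.   0.87] pt [575.51  45.83  48.61] far x [528.61 626.36] y [-51.97 144.27]
side tongue rect(-y,down) ((39.53990936279297, -21.513219833374023), (52.16048812866211, 15.064489364624023), 31.044509887695312) [650.91   7.54 148.52]
  angle 0.5435662 39.925434 -21.090965
  panel depth offset 0.8501867316507654
  flap normal [0.49 0.   0.87] pt [564.63  31.1   52.94] far x [522.76 620.2 ] y [-59.23 137.67]
```

View pics/latch.png

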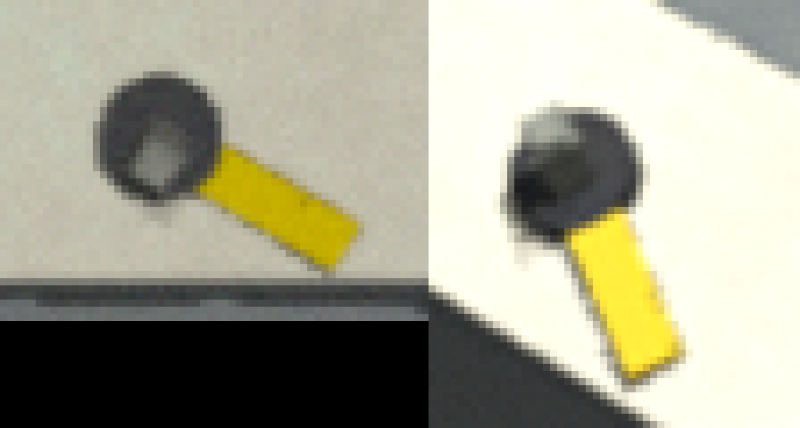

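The enlarged latch shows the collar in the top view at px (301.9,158.7) and the shaft tip at (301.6,162.9). In the side view they are at about (340.7,163.6) and (336.8,157.3). The tongue gives latch ≈ 0.555 rad and the flap is at ≈ 1.05 rad. Next I'll plan the flap push.

```bash
cat > go.py <<'E'
# usage: go.py x y z tilt_deg yaw_deg : tool z=(sin t,0,-cos t); yaw: turn about tool z. prints rotation (tool deg) then shift in target axes (mm)
import sys;from h import *
np.set_printoptions(precision=2,suppress=True)
def target(t,w):
    t=np.radians(t);s,c=np.sin(t),np.cos(t)
    return R.from_matrix(np.array([[-c,0,-s],[0,1,0],[s,0,-c]]).T)*R.from_rotvec([0,0,np.radians(w)])
if __name__=="__main__":
    x,y,z,t,w=map(float,sys.argv[1:]);o=get_obs();r=R.from_rotvec(o["orientation"]);g=target(t,w)
    print("t",o["t"],"pos",o["ee_pos"],"q",o["qpos"],"F",o["ft_force"],"w",o["width"],o["grasp_force"])
    print("twist",np.degrees((r.inv()*g).as_rotvec()),"shift",g.inv().apply(np.array([x,y,z])-o["ee_pos"]),"shift now-axes",r.inv().apply(np.array([x,y,z])-o["ee_pos"]))
E
python3 go.py 480 47 110 35 0
python3 - <<'E'
from h import *
np.set_printoptions(precision=2,suppress=True)
print("tip",two((301.6,162.9),(336.8,157.3)),"collar",two((301.9,158.7),(340.7,163.6)))
for n in("top","side"):
    for c,a,m in blobs(masks(np.load(n+"0.npz")["p"])["red"]):
        h=cv2.minAreaRect(np.argwhere(m)[:,::-1].astype(np.float32));print(n,c,h)
E
```

```text
t 0.1 pos [201.03 591.26 222.  ] q [ 1.22  0.42  1.63  0.    1.09 -0.02] F [ 0.48  0.05 -0.26] w 87.85784949725912 0.0
twist [ -5.81 -34.7  -18.17] shift [-164.28 -544.26  251.75] shift now-axes [-439.35 -425.31  112.56]
tip (array([661.23,  46.28, 183.27]), np.float64(1.5156404004192832)) collar (array([675.58,  47.28, 156.68]), np.float64(1.606448196920519))
top [405.37 138.86] ((405.2359924316406, 139.45201110839844), (30.857742309570312, 11.359227180480957), 10.304845809936523)
top [395.  187.5] ((395.0189208984375, 187.43397521972656), (10.164681434631348, 31.318206787109375), 15.945395469665527)
top [439.86 185.63] ((439.8990478515625, 185.57244873046875), (30.655582427978516, 10.039826393127441), 43.02506637573242)
side [453.6  241.22] ((453.50006103515625, 241.00003051757812), (37.47665786743164, 13.435027122497559), 45.0)
side [408.05 271.82] ((410.2000427246094, 273.4000244140625), (22.360679626464844, 36.671512603759766), 63.43495178222656)
side [458.33 300.86] ((458.5312194824219, 300.6287841796875), (41.171104431152344, 14.518850326538086), 76.37300109863281)
side [382.99 373.57] ((384.7269592285156, 372.66534423828125), (10.787812232971191, 26.31174087524414), 74.74488067626953)
```

```bash
python3 -m creep '{"delta_pos":[[-0.022,-0.0213,0.001],[-0.022,-0.0213,0.001],[-0.022,-0.0213,0.001],[-0.022,-0.0213,0.001],[-0.022,-0.0213,0.001],[-0.022,-0.0213,0.001],[-0.022,-0.0213,0.001],[-0.022,-0.0213,0.001],[-0.022,-0.0213,0.001],[-0.022,-0.0213,0.001],[-0.022,-0.0213,0.001],[-0.022,-0.0213,0.001],[-0.022,-0.0213,0.001],[-0.022,-0.0213,0.001],[-0.022,-0.0213,0.001],[-0.022,-0.0213,0.001],[-0.022,-0.0213,0.001],[-0.022,-0.0213,0.001],[-0.022,-0.0213,0.001],[-0.022,-0.0213,0.001]],"twist":[[0,0,0],[0,0,0],[0,0,0],[0,0,0],[0,0,0],[0,0,0],[0,0,0],[0,0,0],[0,0,0],[0,0,0],[0,0,0],[0,0,0],[0,0,0],[0,0,0],[0,0,0],[0,0,0],[0,0,0],[0,0,0],[0,0,0],[0,0,0]]}' 0
python3 -m creep '{"delta_pos":[[0,0,0],[0,0,0],[0,0,0],[0,0,0],[0,0,0],[0,0,0],[0,0,0]],"twist":[[-0.97,-5.78,-3.03],[-0.97,-5.78,-3.03],[-0.97,-5.78,-3.03],[-0.97,-5.78,-3.03],[-0.97,-5.78,-3.03],[-0.97,-5.78,-3.03],[0,0,0]]}'
python3 go.py 490 47 60 35 0
```

```text
t: 1.77
ee_pos: [480.9, 45.2, 202.5]
orientation: [-0.513, -3.099, 0.0]
ft_force: [0.2, 0.6, 0.1]
width: 0.6
grasp_force: 0.0
t: 2.35
ee_pos: [478.1, 43.3, 200.7]
orientation: [0.026, 2.566, -0.012]
ft_force: [-0.6, -0.4, -0.5]
width: 0.7
grasp_force: 0.0
t 2.35 pos [478.1   43.26 200.74] q [ 0.11  0.08  2.33 -0.45  0.18 -1.02] F [-0.6  -0.43 -0.48] w 0.7044773343991905 0.0
twist [-0.81 -2.02 -0.93] shift [ 70.98   3.74 122.11] shift now-axes [ 66.7    4.37 124.48]
```

```bash
python3 go.py 490 47 48 15 0
```

```text
t 2.35 pos [478.1   43.26 200.74] q [ 0.11  0.08  2.33 -0.45  0.18 -1.02] F [-0.6  -0.43 -0.48] w 0.7044773343991905 0.0
twist [-0.64 17.98 -1.06] shift [ 28.04   3.74 150.61] shift now-axes [ 73.23   4.4  134.55]
```

```bash
python3 -m creep '{"delta_pos":[[0,0,0],[0,0,0],[0,0,0],[0,0,0],[0.0047,0.0006,0.025],[0.0047,0.0006,0.025],[0.0047,0.0006,0.025],[0.0047,0.0006,0.025],[0.0047,0.0006,0.025],[0.0047,0.0006,0.025],[0,0,0]],"twist":[[-0.16,4.5,-0.26],[-0.16,4.5,-0.26],[-0.16,4.5,-0.26],[-0.16,4.5,-0.26],[0,0,0],[0,0,0],[0,0,0],[0,0,0],[0,0,0],[0,0,0],[0,0,0]]}'
python3 go.py 521 47 48 15 0
```

```text
t: 3.27
ee_pos: [495.7, 45.5, 46.8]
orientation: [0.013, 2.865, -0.004]
ft_force: [-0.8, -0.5, 0.7]
width: 0.3
grasp_force: 0.0
t 3.2667 pos [495.74  45.54  46.75] q [ 0.08  0.48  2.18 -0.13  0.2  -1.35] F [-0.8  -0.47  0.7 ] w 0.2874956702942327 0.0
twist [-0.21  0.83 -0.51] shift [-24.73   1.46   5.33] shift now-axes [-24.63   1.7    5.68]
```

```bash
python3 -m creep '{"delta_pos":[[-0.009,0.0005,0.001],[-0.009,0.0005,0.001],[-0.008,0,0.001],[-0.0063,0,-0.0059],[-0.0063,0,-0.0059],[-0.0071,0,-0.0049],[-0.0071,0,-0.0049],[-0.0078,0,-0.0037],[-0.0078,0,-0.0037],[-0.0082,0,-0.0026],[-0.0082,0,-0.0026]],"twist":[[0,0,0],[0,0,0],[0,0,0],[0,0,0],[0,0,0],[0,0,0],[0,0,0],[0,0,0],[0,0,0],[0,0,0],[0,0,0]]}'
python3 - <<'E'
from h import *
print(get_obs()["ft_force"])
for n in("side",):
    p,d=get_image(n);cv2.imwrite("pics/s1.png",p[:,:,::-1])
    for c,a,m in blobs(masks(p)["blue"],300):
        P=cloud(n,m,d);q=P-np.median(P,0);print(c,a,np.linalg.svd(q,full_matrices=False)[2][2],np.percentile(P[:,2],98))
E
```

```text
t: 4.18
ee_pos: [570.7, 46.0, 105.3]
orientation: [0.011, 2.857, -0.004]
ft_force: [-2.7, 0.9, -2.7]
width: 0.4
grasp_force: 1.5
[-2.66681377  0.8527382  -2.74432142]
```

View pics/s1.png

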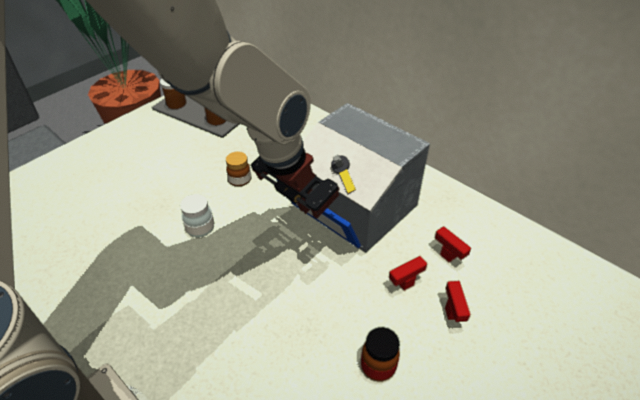

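The side view shows the closed fingers lifting the flap (blue strip at (340,228)), jars untouched. Continuing the arc.

```bash
python3 -m creep '{"delta_pos":[[-0.0077,0,0.0018],[-0.0077,0,0.0018],[-0.0077,0,0.0018],[-0.0077,0,0.0018],[-0.005,0,0.0013],[-0.004,0,0.001],[0,0,0]],"twist":[[0,0,0],[0,0,0],[0,0,0],[0,0,0],[0,0,0],[0,0,0],[0,0,0]]}'
```

```text
t: 4.82
ee_pos: [610.4, 45.6, 106.2]
orientation: [0.011, 2.859, -0.004]
ft_force: [-5.3, 0.3, 3.5]
width: 0.4
grasp_force: 2.7
```

```bash
python3 -m creep '{"delta_pos":[[-0.003,0,0.0008],[-0.003,0,0.0008],[-0.002,0,0.0005],[0,0,0]],"twist":[[0,0,0],[0,0,0],[0,0,0],[0,0,0]]}';python3 -m creep '{"delta_pos":[[-0.002,0,0.0005],[-0.002,0,0.0005],[0,0,0]],"twist":[[0,0,0],[0,0,0],[0,0,0]]}'
```

```text
t: 5.15
ee_pos: [611.1, 45.4, 104.5]
orientation: [0.011, 2.873, -0.006]
ft_force: [-31.6, 1.9, 23.0]
width: 0.5
grasp_force: 15.8
t: 5.4
ee_pos: [611.3, 45.3, 103.4]
orientation: [0.011, 2.881, -0.006]
ft_force: [-43.2, 2.0, 29.1]
width: 0.1
grasp_force: 21.5
```

```bash
python3 -m creep '{"delta_pos":[[0.015,0,-0.004],[0.02,0,-0.005],[0.02,0,-0.005],[0.02,0,-0.005],[-0.0078,0,-0.029],[-0.0078,0,-0.029],[-0.0078,0,-0.029],[-0.0078,0,-0.029],[-0.0078,0,-0.029],[0,-0.035,0],[0,-0.035,0],[0,-0.035,0],[0,-0.035,0],[0,-0.035,0],[0,-0.035,0],[0,0,0]],"twist":[[0,0,0],[0,0,0],[0,0,0],[0,0,0],[0,0,0],[0,0,0],[0,0,0],[0,0,0],[0,0,0],[0,0,0],[0,0,0],[0,0,0],[0,0,0],[0,0,0],[0,0,0],[0,0,0]]}' 1
python3 - <<'E'
from h import *
np.set_printoptions(precision=2,suppress=True)
for n in("side","top"):
    p,d=get_image(n);np.savez(n+"1.npz",p=p,d=d)
    for k in("blue","red"):
      for c,a,m in blobs(masks(p)[k],60):
        P=cloud(n,m,d);print(n,k,c,a,np.median(P,0),np.percentile(P[:,0],[2,98]),np.percentile(P[:,2],[2,98]))
s=np.load("side1.npz")["p"][90:280,270:490];t=np.load("top1.npz")["p"][90:280,240:460]
im=np.hstack([s,t]);cv2.imwrite("pics/s2.png",cv2.resize(im,None,fx=1.8,fy=1.8)[:,:,::-1])
E
python3 go.py 629 -289 110 0 0
```

```text
t: 6.73
ee_pos: [542.2, -169.3, 255.6]
orientation: [0.016, 2.853, -0.009]
ft_force: [0.2, -0.2, 0.3]
width: 87.9
grasp_force: 0.0
side blue [328.73 203.63] 1591 [619.05  23.54 107.09] [616.46 626.46] [ 19.23 129.39]
side red [451.34 244.76] 651 [ 734.3  -211.79   52.67] [725.39 755.15] [ 6.55 58.73]
side red [407.4  272.45] 645 [ 613.01 -188.1    54.35] [581.63 653.18] [ 8.86 58.39]
side red [458.18 301.02] 520 [ 618.93 -299.02   56.05] [592.95 651.8 ] [39.45 59.2 ]
side red [379.01 372.8 ] 246 [ 414.89 -272.62   30.66] [407.68 440.98] [14.11 44.67]
top blue [303.35 181.78] 391 [625.6   44.92 128.13] [621.02 630.71] [118.16 132.86]
top red [405.38 138.95] 317 [ 746.38 -203.83   56.11] [732.07 761.53] [45.31 61.33]
top red [394.93 187.39] 318 [ 624.61 -177.55   56.22] [588.55 660.28] [50.64 60.8 ]
top red [439.82 185.64] 312 [ 630.35 -289.48   55.81] [601.63 658.8 ] [50.12 61.27]
t 6.8333 pos [ 541.34 -165.3   254.85] q [-0.37  0.19  1.92  0.14  0.77 -2.02] F [-0.67  0.85  0.36] w 88.17728132062275 0.0
twist [-0.21 16.37 -0.61] shift [ -87.66 -123.7   144.85] shift now-axes [ -44.5  -122.41  164.32]
```

View pics/s2.png

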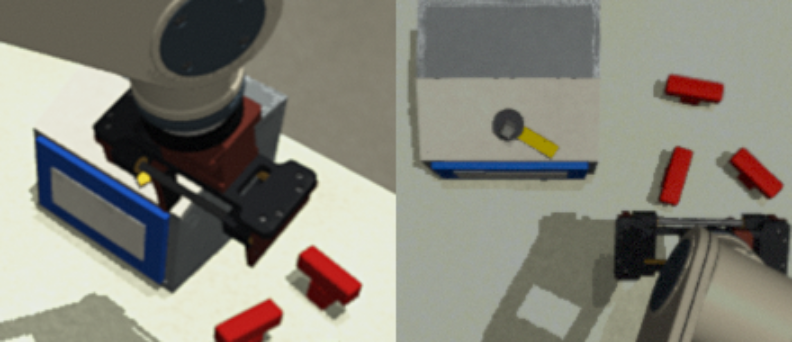

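The flap is shut: in the side half its outer face is flat at x≈617, and the latch and tongue are unmoved at (508,125) in the crop. Next I'll check the key's position in both views and line up above it.

```bash
cat > keychk.py <<'E'
from h import *
np.set_printoptions(precision=2,suppress=True)
def corners(c,ax,ay,az,block=True):  # c = key origin
    P=[c+a*40*ax+b*13.5*ay+z*az for a in(-1,1) for b in(-1,1) for z in(32,58)]
    if block:P+=[c+a*13.5*ax+b*13.5*ay+z*az for a in(-1,1) for b in(-1,1) for z in(0,32)]
    return np.array(P)
def bb(q):return np.r_[q.min(0),q.max(0)]
E
python3 - <<'E'
from keychk import *
t=np.load("top1.npz")["p"];m=min(blobs(masks(t)["red"]),key=lambda b:abs(b[0]-[440,186]).sum())[2]
W=onz("top",np.argwhere(m)[:,::-1],58)[:,:2];c=cv2.minAreaRect(W.astype(np.float32));q=W-W.mean(0);v=np.linalg.svd(q,full_matrices=False)[2][0]
print("rect",c,"centroid",W.mean(0),"yaw",np.degrees(np.arctan2(v[1],v[0]))%180)
a=np.arctan2(v[1],v[0]);ax=np.array([np.cos(a),np.sin(a),0]);ay=np.array([-np.sin(a),np.cos(a),0]);az=np.array([0,0,1.])
for n,c0 in(("top",[440,186]),("side",[458,301])):
    p=np.load(n+"1.npz")["p"];h=hsv(p);M=((h[...,0]<8)|(h[...,0]>170))&(h[...,1]>120)&(h[...,2]>25)
    m=min(blobs(M),key=lambda b:abs(b[0]-c0).sum())[2];mm=np.argwhere(m)[:,::-1]
    cc=np.r_[W.mean(0),0];print(n,"mask",bb(mm),"pred",bb(proj(n,corners(cc,ax,ay,az))))
E
python3 go.py 630 -289 110 0 133
```

```text
rect ((629.6190185546875, -288.5220031738281), (75.57405090332031, 26.01014518737793), 47.04670715332031) centroid [ 629.73 -288.58] yaw 47.04586115147072
top mask [425 172 454 199] pred [422.42 170.65 455.29 201.68]
side mask [445 281 469 321] pred [442.13 276.07 469.78 319.98]
t 6.8333 pos [ 541.34 -165.3   254.85] q [-0.37  0.19  1.92  0.14  0.77 -2.02] F [-0.67  0.85  0.36] w 88.17728132062275 0.0
twist [ 18.82   8.48 131.29] shift [-30.   149.2  144.85] shift now-axes [ -45.46 -122.4   164.6 ]
```

```bash
python3 -m creep '{"delta_pos":[[-0.0065,-0.0175,0.0235],[-0.0065,-0.0175,0.0235],[-0.0065,-0.0175,0.0235],[-0.0065,-0.0175,0.0235],[-0.0065,-0.0175,0.0235],[-0.0065,-0.0175,0.0235],[-0.0065,-0.0175,0.0235]],"twist":[[0,0,0],[0,0,0],[0,0,0],[0,0,0],[0,0,0],[0,0,0],[0,0,0]]}' 
python3 -m creep '{"delta_pos":[[0,0,0],[0,0,0],[0,0,0],[0,0,0],[0,0,0],[0,0,0],[0,0,0],[0,0,0],[0,0,0],[0,0,0],[0,0,0],[0,0,0],[0,0,0],[0,0,0],[0,0,0],[0,0,0],[0,0,0],[0,0,0],[0,0,0],[0,0,0]],"twist":[[0.99,0.446,6.91],[0.99,0.446,6.91],[0.99,0.446,6.91],[0.99,0.446,6.91],[0.99,0.446,6.91],[0.99,0.446,6.91],[0.99,0.446,6.91],[0.99,0.446,6.91],[0.99,0.446,6.91],[0.99,0.446,6.91],[0.99,0.446,6.91],[0.99,0.446,6.91],[0.99,0.446,6.91],[0.99,0.446,6.91],[0.99,0.446,6.91],[0.99,0.446,6.91],[0.99,0.446,6.91],[0.99,0.446,6.91],[0.99,0.446,6.91],[0,0,0]]}'
python3 go.py 629.7 -288.6 27 0 133
```

```text
t: 7.42
ee_pos: [631.1, -286.3, 108.7]
orientation: [0.008, 2.857, -0.004]
ft_force: [-0.1, 0.3, 0.0]
width: 87.7
grasp_force: 0.0
t: 9.08
ee_pos: [630.9, -286.0, 109.7]
orientation: [-2.88, -1.253, 0.0]
ft_force: [-0.2, 0.1, 0.9]
width: 87.3
grasp_force: 0.0
t 9.0833 pos [ 630.91 -285.97  109.72] q [-0.44  0.65  1.53  0.    0.96  0.31] F [-0.16  0.12  0.87] w 87.34505630855705 0.0
twist [-0.03 -0.01  0.02] shift [-2.75  0.91 82.72] shift now-axes [-2.76  0.96 82.72]
```

```bash
python3 -m creep '{"delta_pos":[[-0.0028,0.0009,0.005],[0,0,0.02],[0,0,0.02],[0,0,0.02],[0,0,0.0175],[0,0,0],[0,0,0]],"twist":[[0,0,0],[0,0,0],[0,0,0],[0,0,0],[0,0,0],[0,0,0],[0,0,0]]}' 
python3 -m creep '{"delta_pos":[[0,0,0],[0,0,0],[0,0,0],[0,0,0],[0,0,0],[0,0,0],[0,0,0]],"twist":[[0,0,0],[0,0,0],[0,0,0],[0,0,0],[0,0,0],[0,0,0],[0,0,0]]}' 0
python3 -m creep '{"delta_pos":[[0,0,-0.01],[0,0,-0.03],[0,0,-0.04],[0,0,-0.04],[0,0,-0.04],[0,0,-0.03],[0,0,0],[0,0,0]],"twist":[[0,0,0],[0,0,0],[0,0,0],[0,0,0],[0,0,0],[0,0,0],[0,0,0],[0,0,0]]}'
python3 go.py 629.7 -288.6 220 0 133
```

```text
t: 9.67
ee_pos: [627.7, -288.7, 26.1]
orientation: [-2.875, -1.261, 0.004]
ft_force: [0.9, 0.0, 0.1]
width: 88.4
grasp_force: 0.0
t: 10.25
ee_pos: [628.5, -289.7, 27.5]
orientation: [-2.878, -1.257, 0.001]
ft_force: [-0.2, -0.3, 0.3]
width: 44.5
grasp_force: 0.0
t: 10.92
ee_pos: [629.8, -290.3, 220.6]
orientation: [2.876, 1.256, 0.004]
ft_force: [-0.3, 0.7, -0.1]
width: 0.3
grasp_force: 0.0
t 10.9167 pos [ 629.76 -290.27  220.63] q [-0.45  0.52  1.47 -0.    1.14  0.3 ] F [-0.25  0.73 -0.13] w 0.255857980764218 0.0
twist [ 0.23 -0.07  0.19] shift [ 1.18 -1.18  0.63] shift now-axes [ 1.18 -1.18  0.63]
```

The fingers hadn't finished closing before the lift, so I'll check that the key still stands, then retry with a longer wait.

```bash
python3 -m creep '{"delta_pos":[[0,0,-0.03],[0,0,-0.03],[0,0,0]],"twist":[[0,0,0],[0,0,0],[0,0,0]]}' 1; python3 - <<'E'
from keychk import *
for n in("side","top"):
    p,d=get_image(n);np.savez(n+"2.npz",p=p,d=d)
    for c,a,m in blobs(masks(p)["red"],60):
        P=cloud(n,m,d);print(n,c,a,np.median(P,0),np.percentile(P[:,2],[2,98]))
        if n=="top":
            W=onz("top",np.argwhere(m)[:,::-1],58)[:,:2];print("  rect",cv2.minAreaRect(W.astype(np.float32)))
E
```

```text
t: 11.17
ee_pos: [630.4, -290.6, 281.9]
orientation: [2.875, 1.256, 0.005]
ft_force: [-0.0, -0.4, 0.6]
width: 16.7
grasp_force: 0.0
side [451.32 244.74] 651 [ 734.27 -212.02   53.14] [ 8.35 58.07]
side [407.62 272.4 ] 657 [ 613.44 -188.25   54.12] [ 7.16 58.67]
side [458.08 300.45] 532 [ 619.5  -298.6    56.27] [40.12 59.23]
side [380.09 373.33] 231 [ 415.86 -274.21   29.59] [14.68 43.99]
top [405.21 139.03] 319 [ 746.4  -203.25   55.65] [42.54 61.4 ]
  rect ((744.228759765625, -203.0216522216797), (76.74336242675781, 29.90687370300293), 80.36841583251953)
top [395.13 187.19] 311 [ 624.99 -177.66   56.21] [51.   60.86]
  rect ((624.4790649414062, -177.65869140625), (24.841411590576172, 77.8023452758789), 73.0391616821289)
top [432.12 178.7 ] 103 [ 646.47 -267.45   57.08] [ 49.41 384.01]
  rect ((646.6322631835938, -269.8497314453125), (24.445772171020508, 26.757625579833984), 45.22220230102539)
```

```bash
python3 -m creep '{"delta_pos":[[0.001,-0.0015,0.018],[0,0,0.018],[0,0,0.018],[0,0,0.018],[0,0,0.018],[0,0,0.018],[0,0,0.018],[0,0,0.018],[0,0,0.018],[0,0,0.018],[0,0,0.018],[0,0,0.018],[0,0,0.018],[0,0,0.0175],[0,0,0.002],[0,0,0],[0,0,0]],"twist":[[0,0,0],[0,0,0],[0,0,0],[0,0,0],[0,0,0],[0,0,0],[0,0,0],[0,0,0],[0,0,0],[0,0,0],[0,0,0],[0,0,0],[0,0,0],[0,0,0],[0,0,0],[0,0,0],[0,0,0]]}' 1
python3 -m creep '{"delta_pos":[[0,0,0],[0,0,0],[0,0,0],[0,0,0],[0,0,0],[0,0,0],[0,0,0],[0,0,0],[0,0,0],[0,0,0],[0,0,0],[0,0,0]],"twist":[[0,0,0],[0,0,0],[0,0,0],[0,0,0],[0,0,0],[0,0,0],[0,0,0],[0,0,0],[0,0,0],[0,0,0],[0,0,0],[0,0,0]]}' 0
python3 go.py 629.7 -288.6 220 0 133
```

```text
t: 12.68
ee_pos: [627.4, -287.6, 23.1]
orientation: [-2.877, -1.257, 0.003]
ft_force: [0.5, 0.5, 0.2]
width: 87.9
grasp_force: 0.0
t: 13.68
ee_pos: [628.3, -288.1, 23.9]
orientation: [-2.879, -1.257, 0.0]
ft_force: [1.1, -0.8, -0.2]
width: 26.9
grasp_force: 30.0
t 13.6833 pos [ 628.3  -288.13   23.92] q [-0.45  0.76  1.56 -0.    0.82  0.3 ] F [ 1.08 -0.8  -0.19] w 26.91849928281114 29.99995398335159
twist [-0.01  0.01  0.18] shift [   0.61    1.35 -196.08] shift now-axes [   0.57    1.3  -196.08]
```

```bash
python3 -m creep '{"delta_pos":[[0,0,-0.01],[0,0,-0.02],[0,0,-0.035],[0,0,-0.035],[0,0,-0.035],[0,0,-0.035],[0,0,-0.035],[0,0,-0.03],[0,0,0]],"twist":[[0,0,0],[0,0,0],[0,0,0],[0,0,0],[0,0,0],[0,0,0],[0,0,0],[0,0,0],[0,0,0]]}'
python3 go.py 638 47.5 229 28 121.8
```

```text
t: 14.43
ee_pos: [630.8, -289.1, 266.9]
orientation: [2.872, 1.254, 0.01]
ft_force: [2.1, -0.8, -1.3]
width: 26.9
grasp_force: 30.0
t 14.4333 pos [ 630.81 -289.11  266.88] q [-0.45  0.48  1.43  0.    1.22  0.3 ] F [ 2.09 -0.77 -1.25] w 26.90846973964536 29.999765418469906
twist [-21.77  16.88 -10.75] shift [ 280.05 -187.1    36.82] shift now-axes [ 251.7  -223.83   36.58]
```

```bash
python3 -m creep '{"delta_pos":[[0.021,-0.0187,0],[0.021,-0.0187,0],[0.021,-0.0187,0],[0.021,-0.0187,0],[0.021,-0.0187,0],[0.021,-0.0187,0],[0.021,-0.0187,0],[0.021,-0.0187,0],[0.021,-0.0187,0],[0.021,-0.0187,0],[0.021,-0.0187,0],[0.021,-0.0187,0],[0,0,0],[0,0,0],[0,0,0],[0,0,0],[0,0,0],[0,0,0],[0,0,0]],"twist":[[0,0,0],[0,0,0],[0,0,0],[0,0,0],[0,0,0],[0,0,0],[0,0,0],[0,0,0],[0,0,0],[0,0,0],[0,0,0],[0,0,0],[-4.35,3.38,-2.15],[-4.35,3.38,-2.15],[-4.35,3.38,-2.15],[-4.35,3.38,-2.15],[-4.35,3.38,-2.15],[0,0,0],[0,0,0]]}'
python3 go.py 638 47.5 229 28 121.8
```

```text
t: 16.02
ee_pos: [632.8, 49.3, 257.6]
orientation: [2.495, 1.385, 0.605]
ft_force: [0.2, -0.4, -2.5]
width: 26.9
grasp_force: 30.0
t 16.0167 pos [632.76  49.28 257.64] q [ 0.07  0.23  1.91 -0.06  0.53  0.67] F [ 0.18 -0.44 -2.49] w 26.874661212480625 29.999657068401575
twist [-0.87  0.26 -0.18] shift [-6.16 -6.56 27.74] shift now-axes [-6.05 -6.12 27.87]
```

```bash
python3 -m creep '{"delta_pos":[[-0.003,-0.003,0.012],[-0.003,-0.0035,0.0155],[0,0,0],[0,0,0]],"twist":[[-0.87,0.26,-0.18],[0,0,0],[0,0,0],[0,0,0]]}'
cat > servo.py <<'E'
from keychk import *
o=[get_obs()];
imgs={n:get_image(n) for n in("top","side")};o.append(get_obs())
np.savez("last.npz",t=imgs["top"][0],s=imgs["side"][0],td=imgs["top"][1],sd=imgs["side"][1])
P=np.mean([x["ee_pos"] for x in o],0);Rr=R.from_rotvec(o[-1]["orientation"]).as_matrix()
print("pos",P,"z",Rr[:,2],"F",o[-1]["ft_force"],"M",o[-1]["moment"])
key=P+23.9*Rr[:,2]+0.6*Rr[:,0];ax,ay,az=Rr[:,0],Rr[:,1],-Rr[:,2];print("key(kin)",key)
for n in imgs:
    p=imgs[n][0];h=hsv(p);M=((h[...,0]<8)|(h[...,0]>170))&(h[...,1]>150)&(h[...,2]>40)
    q=proj(n,corners(key,ax,ay,az));c=q.mean(0);M[:int(c[1])-45]=0;M[int(c[1])+45:]=0;M[:,:int(c[0])-45]=0;M[:,int(c[0])+45:]=0
    for b in blobs(M,15):print(n,b[0],b[1],bb(np.argwhere(b[2])[:,::-1]))
    print("  pred bb",bb(q),"org",proj(n,key))
    x,y=np.int32(c)-[33,33]
    im=cv2.resize(p[y:y+66,x:x+66],None,fx=6,fy=6,interpolation=cv2.INTER_CUBIC)
    for k,cc in zip(np.vstack([q,proj(n,key)]),[(0,255,0)]*16+[(255,0,255)]):cv2.circle(im,tuple(np.int32((k-[x,y]+.5)*6)),2,cc,-1)
    imgs[n]=cv2.convertScaleAbs(im,alpha=1.4)
cv2.imwrite("pics/servo.png",np.hstack([imgs["top"],imgs["side"]])[:,:,::-1])
E
python3 servo.py
```

```text
t: 16.35
ee_pos: [640.6, 47.7, 229.9]
orientation: [2.479, 1.38, 0.621]
ft_force: [-0.0, -0.3, -1.6]
width: 27.0
grasp_force: 30.0
pos [640.82  47.72 230.58] z [ 0.47  0.   -0.88] F [ 1.22 -0.38 -1.72] M [-0.07  0.44  0.05]
key(kin) [652.44  48.24 209.69]
top [285.23 164.18] 74 [281 158 290 171]
  pred bb [278.62 154.62 318.72 188.36] org [[300.21 164.57]]
side [317.83 124.09] 47 [313 121 322 128]
side [327.62 144.66] 426 [317 129 339 160]
  pred bb [311.31 115.93 341.3  160.14] org [[333.07 148.84]]
```

View pics/servo.png

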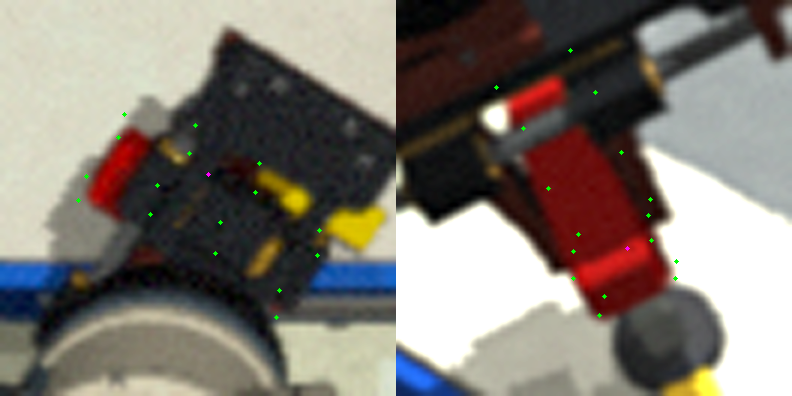

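Servo view: in the side half, the key's near end is around (620,285), above and to the left of the shaft and collar at (668,340). In the top half only the bar's far end shows, at (118,170). Predicted corners (green) sit close in the side view and about 2 px off in the top view. I'll put numbers on those offsets.

```bash
cat > off.py <<'E'
from keychk import *
import sys
f=np.load("last.npz");o=get_obs();Rr=R.from_rotvec(o["orientation"]).as_matrix()
key=o["ee_pos"]+23.9*Rr[:,2]+0.6*Rr[:,0];ax,ay,az=Rr[:,0],Rr[:,1],-Rr[:,2]
h=hsv(f["t"]);M=((h[...,0]<8)|(h[...,0]>170))&(h[...,1]>130)&(h[...,2]>60)
c=proj("top",key+40*ax+58*az)[0]
b=min(blobs(M,15),key=lambda b:np.linalg.norm(b[0]-c));r=cv2.minAreaRect(np.argwhere(b[2])[:,::-1].astype(np.float32))
print("top patch",b[0],r,cv2.boxPoints(r).tolist(),"pred end corners z58",proj("top",np.array([key+40*ax+s*13.5*ay+58*az for s in(-1,1)])).tolist())
h=hsv(f["s"]);M=((h[...,0]<8)|(h[...,0]>170))&(h[...,1]>150)&(h[...,2]>40)
c=proj("side",key+58*az)[0];b=max(blobs(M&(np.hypot(*(np.indices(M.shape)[::-1]-c[:,None,None]))<35),50),key=lambda b:b[1])
r=cv2.minAreaRect(np.argwhere(b[2])[:,::-1].astype(np.float32));print("side",b[0],r,cv2.boxPoints(r).tolist())
print("pred -x end: z58",proj("side",np.array([key-40*ax+s*13.5*ay+58*az for s in(-1,1)])).tolist(),"z32",proj("side",np.array([key-40*ax+s*13.5*ay+32*az for s in(-1,1)])).tolist())
E
python3 off.py
```

```text
top patch [284.97 163.91] ((284.9000549316406, 163.7000274658203), (4.919349670410156, 13.86362075805664), 26.56505012512207) [[279.60003662109375, 168.80001831054688], [285.800048828125, 156.4000244140625], [290.2000732421875, 158.60003662109375], [284.00006103515625, 171.00003051757812]] pred end corners z58 [[278.56767395521433, 168.8235134511385], [285.1896240682011, 158.28531154153256]]
side [327.62 144.66] ((327.300048828125, 144.6000213623047), (30.857738494873047, 15.20526123046875), 63.43495178222656) [[313.6000671386719, 134.20001220703125], [327.2000427246094, 127.4000244140625], [341.0000305175781, 155.00003051757812], [327.4000549316406, 161.80001831054688]]
pred -x end: z58 [[324.1634681808929, 153.53774908952255], [337.09942080517186, 147.2107955954668]] z32 [[328.478764848551, 159.79811607422494], [341.1173645261276, 153.65427880508437]]
```

```bash
python3 - <<'E'
from h import *
np.set_printoptions(precision=2,suppress=True)
dt=np.array([.1,-1.2]);ds=np.array([-.3,2.2]);n=np.array([-np.sin(np.radians(28)),0,np.cos(np.radians(28))])
T=two(np.array([301.6,162.9])-dt,np.array([336.8,157.3])-ds);C=two(np.array([301.9,158.7])-dt,np.array([340.7,163.6])-ds)
print("tip",T,"seat from tip",T[0]-27*n,"collar",C)
for a,b in(((353.6,133),(400.4,166.9)),((351.5,178),(369.8,209.3)),((253.3,178),(288.4,159.5)),((251.5,133),(319.1,123))):print(two(a-dt,b-ds))
s=(T[0]-27*n+C[0])/2
print(s)
E
```

```text
tip (array([658.15,  44.91, 191.61]), np.float64(4.462842553205006)) seat from tip [670.82  44.91 167.77] collar (array([672.29,  45.87, 165.45]), np.float64(4.622974209269445))
(array([726.06, -68.34, 188.9 ]), np.float64(0.5781100823876274))
(array([632.89, -67.42, 136.3 ]), np.float64(2.929667270667863))
(array([630.15, 160.3 , 138.31]), np.float64(2.7749092867832195))
(array([726.7, 159. , 185.9]), np.float64(5.6378104153958235))
[671.56  45.39 166.61]
```

```bash
python3 - <<'E'
from keychk import *
f=np.load("last.npz");o=get_obs();Rr=R.from_rotvec(o["orientation"]).as_matrix()
key=o["ee_pos"]+23.9*Rr[:,2]+0.6*Rr[:,0];ax,ay,az=Rr[:,0],Rr[:,1],-Rr[:,2]
t=f["t"].astype(int);sub=(t[...,0]-t[...,1])[154:176,276:296];print("top R-G rows154 cols276");print(sub)
s=f["s"].astype(int);rg=s[...,0]-s[...,1]
E0=lambda n,sx,z:[proj(n,key+sx*40*ax+k*13.5*ay+z*az)[0] for k in(-1,1)]
A=E0("side",-1,58);B=E0("side",1,58);C=E0("side",-1,32)
for r in range(136,162,2):
    row=rg[r,300:350];th=40
    i=np.nonzero(row>th)[0]
    pr=[]
    for k in(0,1):
        a,b=(A[k],B[k]) if r<A[k][1] else (A[k],C[k])
        pr.append(a[0]+(r-a[1])*(b[0]-a[0])/(b[1]-a[1]))
    print(r,"actual",300+i.min(),300+i.max(),"pred",np.round(pr,1))
print("col profiles down 330..336:",[(c,int(np.nonzero(rg[130:180,c]>40)[0].max()+130)) for c in range(326,342,2)])
E
```

```text
top R-G rows154 cols276
[[ -2   1   1   1  -1   1   0   0   0  -1  -2   0   2   4   4   3   3   0
    2   2]
 [  1   2  -1   1   0   0   1  -2  -1  -1   0   2   1   2   1  -1   2   0
   -1   0]
 [  3   3   2  -1  -1  -1   1   0  -1  -3  -1   4   5   3   3   1   3   2
    4   0]
 [  2   2   2   3   0   0   0   1  -3   0  15  36  32  12   3   1   1   3
    2   3]
 [  2  -1  -1   1   0  -1   0  -1   3  15  43  69  74  54  24   5   4   5
   -1   0]
 [  0   1   0  -2   1   2  -1  -1  11  32  74  89  78  79  46  21  10  14
   12   0]
 [  1   2  -2   1  -1  -1   2   9  23  72 115 110  94  85  51  15   9  17
   14   5]
 [ -1   0   0  -1   1   1   2  12  51 106 121 122  96  76  38  14   3  13
   19  12]
 [  0  -3  -1  -1   3   2   9  33  84 117 125 100  75  42  14  -3   3   5
   10  13]
 [ -4  -2  -1   0   1   5  22  74 110 119 115  90  62  20   6  -2  -6  -4
   -2   4]
 [  0  -1   1   0   5  17  48 102 119  89  82  68  35  11  -2  -4  -1  -1
   -1  -2]
 [  0   4   0   3   2  26  84 111 116  94  65  43  13  -2  -1  -1   0  -1
    1  -1]
 [ -2  -2   2   3  11  45 106 111  96  73  59  16   1  -
[... 773 characters left out ...]
1   1   1
   -1  -2]]
136 actual 317 330 pred [317.1 332.4]
138 actual 318 332 pred [317.9 333.2]
140 actual 319 332 pred [318.7 334. ]
142 actual 320 334 pred [319.5 334.9]
144 actual 320 335 pred [320.3 335.7]
146 actual 321 336 pred [321.1 336.6]
148 actual 322 337 pred [321.9 337.6]
150 actual 322 338 pred [322.7 338.8]
152 actual 324 339 pred [323.5 340.1]
154 actual 325 339 pred [324.5 341.3]
156 actual 326 338 pred [325.9 342.6]
158 actual 328 334 pred [327.2 343.8]Traceback (most recent call last):
  File "<stdin>", line 15, in <module>
    return umr_minimum(a, axis, None, out, keepdims, initial, where)
ValueError: zero-size array to reduction operation minimum which has no identity
```

```bash
python3 - <<'E'
from h import *
np.set_printoptions(precision=2,suppress=True)
n=np.array([-np.sin(np.radians(28)),0,np.cos(np.radians(28))])
for dt,ds in(((.7,-.6),(-.4,.9)),((.7,-.6),(-.5,.4)),((.7,-.6),(-.3,1.6))):
    dt=np.array(dt);ds=np.array(ds)
    T=two(np.array([301.6,162.9])-dt,np.array([336.8,157.3])-ds);C=two(np.array([301.9,158.7])-dt,np.array([340.7,163.6])-ds)
    print("seat from tip",T[0]-27*n,T[1],"collar",*C)
    print([two(a-dt,b-ds)[0].round(1).tolist() for a,b in(((353.6,133),(400.4,166.9)),((351.5,178.4),(369.8,209.3)),((253.3,178.4),(288.4,159.5)),((251.5,133),(319.1,123)))])
E
python3 go.py 0 0 0 28 121.8; python3 - <<'E'
from h import *
print(np.mean([ (get_image("top"),get_obs()["ee_pos"])[1] for _ in range(4)],0))
E
```

```text
seat from tip [673.17  46.59 161.96] 4.523016102400704 collar [674.78  47.59 159.34] 4.691365985114526
[[728.8, -67.3, 183.1], [634.4, -66.5, 130.8], [631.7, 162.4, 132.4], [729.5, 161.4, 179.7]]
seat from tip [673.48  46.64 160.41] 4.654635650937777 collar [675.12  47.64 157.71] 4.826017091773679
[[729.2, -67.4, 181.6], [634.6, -66.6, 129.3], [632.0, 162.6, 130.7], [730.0, 161.6, 178.0]]
seat from tip [672.76  46.5  164.13] 4.421229919469602 collar [674.33  47.49 161.61] 4.587532805743249
[[728.3, -67.2, 185.2], [634.0, -66.4, 133.0], [631.3, 162.1, 134.9], [728.9, 161.0, 182.1]]
t 16.45 pos [641.07  47.78 231.25] q [ 0.07  0.27  1.93 -0.08  0.44  0.69] F [ 1.22 -0.38 -1.72] w 26.600395790596373 29.99990986660123
twist [ 0.26 -0.18  0.02] shift [-396.09 -548.16  -96.78] shift now-axes [-395.6  -547.84 -100.51]
[640.76638006  47.79446463 231.44789863]
```

```bash
python3 -m creep '{"delta_pos":[[-0.0034,-0.002,0],[0,0,0.009],[0,0,0.009],[0,0,0],[0,0,0]],"twist":[[0,0,0],[0,0,0],[0,0,0],[0,0,0],[0,0,0]]}'
python3 -m creep '{"delta_pos":[[0,0,0.0015],[0,0,0.0015],[0,0,0.0015],[0,0,0.0015],[0,0,0.0015],[0,0,0.0015],[0,0,0],[0,0,0]],"twist":[[0,0,0],[0,0,0],[0,0,0],[0,0,0],[0,0,0],[0,0,0],[0,0,0],[0,0,0]]}'
python3 go.py 672.5 46.5 165 28 121.8
```

```text
t: 17.07
ee_pos: [645.3, 45.9, 211.8]
orientation: [2.478, 1.381, 0.623]
ft_force: [0.4, 0.0, -2.2]
width: 26.4
grasp_force: 30.0
t: 17.73
ee_pos: [650.4, 46.2, 205.4]
orientation: [2.476, 1.38, 0.627]
ft_force: [2.5, 2.2, -1.3]
width: 26.8
grasp_force: 30.0
t 17.7333 pos [650.37  46.16 205.37] q [ 0.07  0.33  1.93 -0.08  0.39  0.69] F [ 2.49  2.21 -1.33] w 26.833476226221823 29.999756030738354
twist [ 0.31 -0.24  0.06] shift [ 0.6   0.32 46.03] shift now-axes [ 0.41  0.07 46.03]
```

```bash
python3 -m creep '{"delta_pos":[[0,0,0.0015],[0,0,0.0015],[0,0,0.0015],[0,0,0]],"twist":[[0,0,0],[0,0,0],[0,0,0],[0,0,0]]}'
python3 -c "
from h import *
o=get_obs();print(R.from_rotvec(o['orientation']).inv().apply(o['ft_force']).round(1),R.from_rotvec(o['orientation']).inv().apply(o['moment']).round(2))"
python3 go.py 672.5 46.5 165 28 121.8
```

```text
t: 18.07
ee_pos: [652.5, 46.2, 201.3]
orientation: [2.476, 1.38, 0.626]
ft_force: [3.1, 3.5, -1.2]
width: 26.7
grasp_force: 30.0
[ 4.1 -0.1  2.5] [ 0.23  0.72 -0.06]
t 18.0667 pos [652.47  46.17 201.26] q [ 0.07  0.33  1.93 -0.08  0.38  0.69] F [ 3.07  3.54 -1.21] w 26.67075694180428 29.99986281618476
twist [ 0.3  -0.23  0.06] shift [ 0.63  0.39 41.42] shift now-axes [ 0.46  0.17 41.42]
```

```bash
cat > f.py <<'E'
from h import *
np.set_printoptions(precision=2,suppress=True)
o=get_obs();r=R.from_rotvec(o['orientation']);print("t",o["t"],"F",r.inv().apply(o['ft_force']),"M",r.inv().apply(o['moment']),"left",r.inv().apply(np.array([672.5,46.5,165])-o['ee_pos'])-[0,0,23.9],"w",o["width"])
E
python3 -m creep '{"delta_pos":[[0.0008,0,0],[0,0,0.0015],[0,0,0.0015],[0,0,0.0015],[0,0,0]],"twist":[[0,0,0],[0,0,0],[0,0,0],[0,0,0],[0,0,0]]}'
python3 f.py
```

```text
t: 18.48
ee_pos: [654.6, 46.5, 197.1]
orientation: [2.476, 1.38, 0.625]
ft_force: [3.2, 0.6, -2.1]
width: 26.5
grasp_force: 30.0
t 18.4833 F [1.44 1.26 3.41] M [-0.05  0.19 -0.06] left [ 0.33  0.46 12.88] w 26.46448550921219
```

```bash
python3 -m creep '{"delta_pos":[[0.0003,0.0002,0.0015],[0,0,0.0015],[0,0,0.0015],[0,0,0.0015],[0,0,0.0015],[0,0,0]],"twist":[[0,0,0],[0,0,0],[0,0,0],[0,0,0],[0,0,0],[0,0,0]]}'
python3 f.py
```

```text
t: 18.98
ee_pos: [658.2, 46.6, 190.4]
orientation: [2.477, 1.38, 0.624]
ft_force: [1.5, -0.9, -1.7]
width: 27.0
grasp_force: 30.0
t 18.9833 F [-0.54  0.89  2.21] M [ 0.04 -0.31 -0.05] left [0.16 0.52 5.27] w 26.9717028361155
```

```bash
python3 -m creep '{"delta_pos":[[0,0.0002,0.0015],[0,0,0.0015],[0,0,0.0015],[0,0,0.0015],[0,0,0]],"twist":[[0,0,0],[0,0,0],[0,0,0],[0,0,0],[0,0,0]]}'
python3 f.py
```

```text
t: 19.4
ee_pos: [660.5, 46.7, 186.7]
orientation: [2.477, 1.38, 0.624]
ft_force: [-12.6, -1.1, 13.6]
width: 26.6
grasp_force: 30.0
t 19.4 F [ -3.35  -3.42 -18.01] M [ 0.99 -0.71 -0.04] left [0.   0.38 0.91] w 26.611368179984048
```

```bash
python3 -m creep '{"delta_pos":[[0,0,0.001],[0,0,0],[0,0,0]],"twist":[[0,0,0],[0,0,0],[0,0,0]]}'; python3 f.py
python3 -m creep '{"delta_pos":[[0,0,0],[0,0,0],[0,0,0],[0,0,0],[0,0,0],[0,0,0],[0,0,0]],"twist":[[0,0,3],[0,0,3],[0,0,3],[0,0,3],[0,0,3],[0,0,3],[0,0,0]]}';python3 f.py
```

```text
t: 19.65
ee_pos: [660.6, 46.8, 186.6]
orientation: [2.477, 1.38, 0.625]
ft_force: [-19.7, 0.2, 23.1]
width: 27.5
grasp_force: 30.0
t 19.65 F [ -3.16  -5.56 -29.72] M [ 1.38 -0.91 -0.01] left [-0.09  0.34  0.75] w 27.489816689746846
t: 20.23
ee_pos: [661.1, 46.5, 186.9]
orientation: [2.718, 0.992, 0.687]
ft_force: [-17.7, -1.7, 22.7]
width: 27.2
grasp_force: 30.0
t 20.2333 F [ -4.75  -1.73 -28.37] M [ 0.71 -1.28  0.1 ] left [-0.28 -0.17  0.76] w 27.198848077155517
```

```bash
python3 -m creep '{"delta_pos":[[0,0,-0.001],[0,0,0],[0,0,0],[0,0,0],[0,0,0],[0,0,0],[0,0,0],[0,0,0],[0,0,0],[0,0,0],[0,0,0],[0,0,0],[0,0,0],[0,0,0],[0,0,0]],"twist":[[0,0,3],[0,0,3],[0,0,3],[0,0,3],[0,0,3],[0,0,3],[0,0,3],[0,0,3],[0,0,3],[0,0,3],[0,0,3],[0,0,3],[0,0,3],[0,0,3],[0,0,0]]}';python3 f.py
python3 - <<'E'
from h import *
n=np.array([-np.sin(np.radians(28)),0,np.cos(np.radians(28))]);p0=np.array([733,47,0])+[-100,0,135]+4*n
e1=np.array([0,-1,0]);e2=np.array([-np.cos(np.radians(28)),0,-np.sin(np.radians(28))])
for v in("side","top"):
    p,d=get_image(v);np.save(v+"3.npy",p)
    for c,a,m in blobs(masks(p)["yel"],15):
        P=onplane(v,np.argwhere(m)[:,::-1],p0,n);q=np.c_[(P-p0)@e1,(P-p0)@e2].astype(np.float32)
        l=cv2.fitLine(q,cv2.DIST_HUBER,0,.01,.01).ravel();print(v,c,a,np.arctan2(l[1],l[0]),q.mean(0))
E
```

```text
t: 21.48
ee_pos: [661.8, 45.3, 187.4]
orientation: [-3.038, 0.051, -0.77]
ft_force: [-6.6, -8.8, 12.2]
width: 27.0
grasp_force: 30.0
t 21.4833 F [  0.32   8.85 -13.82] M [-1.57 -0.52 -0.02] left [-1.32 -1.16  0.89] w 27.00189415982954
side [327.69354839 180.88709677] 124 -1.5637006 [ 3.433527   -0.86798674]
top [201.125      193.54166667] 24 1.5698594 [-240.5222     39.501595]
```

Side view measures the tongue at 1.57 rad, straight down the slope. I'll ease the side load, open and back off along the shaft.

```bash
python3 -m creep '{"delta_pos":[[0,0.001,-0.001],[0,0.0005,0],[0,0,0]],"twist":[[0,0,0],[0,0,0],[0,0,0]]}';python3 f.py
python3 -m creep '{"delta_pos":[[0,0,0],[0,0,0],[0,0,0],[0,0,0],[0,0,0],[0,0,0],[0,0,0],[0,0,0],[0,0,0]],"twist":[[0,0,0],[0,0,0],[0,0,0],[0,0,0],[0,0,0],[0,0,0],[0,0,0],[0,0,0],[0,0,0]]}' 1;python3 f.py
```

```text
t: 21.83
ee_pos: [661.6, 45.1, 187.4]
orientation: [-3.037, 0.046, -0.77]
ft_force: [-0.2, -2.7, 5.3]
width: 26.2
grasp_force: 30.0
t 21.8333 F [ 2.42  2.59 -4.77] M [-0.56  0.04 -0.02] left [-1.14 -1.35  1.01] w 26.197774382270598
t: 22.58
ee_pos: [660.8, 45.2, 186.6]
orientation: [-3.038, 0.046, -0.766]
ft_force: [0.6, 0.2, -0.2]
width: 83.7
grasp_force: 0.0
t 22.5833 F [ 0.39 -0.18  0.46] M [-0.02 -0.32 -0.03] left [ 0.07 -1.31  0.65] w 83.68933663106571
```

```bash
python3 -m creep '{"delta_pos":[[0,0,-0.01],[0,0,-0.02],[0,0,-0.03],[0,0,-0.035],[0,0,-0.035],[0,0,-0.035],[0,0,-0.035],[0,0,-0.03],[0,0,0],[0,0,0],[0,0,0],[0,0,0]],"twist":[[0,0,0],[0,0,0],[0,0,0],[0,0,0],[0,0,0],[0,0,0],[0,0,0],[0,0,0],[0,0,0],[0,0,0],[0,0,0],[0,0,0]]}'
python3 - <<'E'
from h import *
im=[]
for v in("side","top"):
    p,d=get_image(v)
    for k in("red","yel","blue"):
        for c,a,m in blobs(masks(p)[k],40):print(v,k,c.round(1),a,np.median(cloud(v,m,d),0).round(1))
    im.append(p[90:290,240:460])
cv2.imwrite("pics/end.png",cv2.resize(np.hstack(im),None,fx=1.8,fy=1.8,interpolation=cv2.INTER_CUBIC)[:,:,::-1])
E
```

```text
t: 23.58
ee_pos: [551.2, 45.0, 387.6]
orientation: [-3.039, 0.046, -0.763]
ft_force: [-0.1, 0.2, -0.7]
width: 87.9
grasp_force: 0.0
side red [334.1 154.6] 664 [645.9  33.8 207.5]
side red [453.4 241.3] 401 [ 739.6 -213.1   55.3]
side red [407.9 272. ] 616 [ 614.7 -188.8   54.6]
side red [381.7 373.6] 197 [ 417.6 -276.8   30.6]
side yel [327.5 181.2] 148 [628.9  41.1 140.8]
side blue [300.2 181.7] 395 [618.4 122.3 112.5]
side blue [349.4 214.8] 707 [619.6 -38.3 107.3]
top red [405.2 138.9] 315 [ 746.3 -203.1   56. ]
top red [300.6 165.9] 430 [648.6  46.4 216.5]
top red [394.9 187.4] 319 [ 624.2 -177.5   56.1]
top blue [276.4 181.6] 143 [624.8 109.  128.6]
top blue [327.  181.9] 173 [625.9  -9.9 128.1]
```

View pics/end.png

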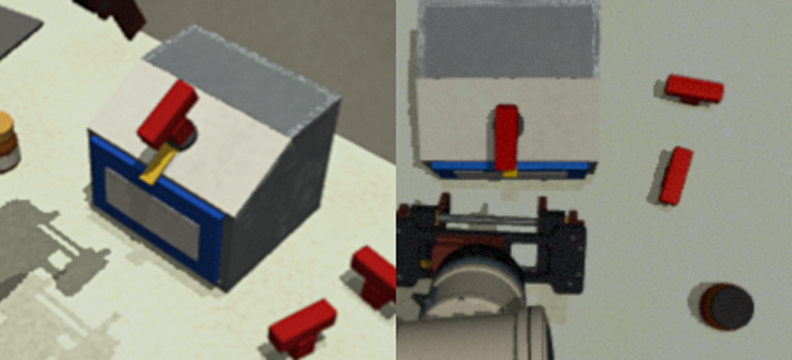

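The final view shows the key seated on the shaft at (168,115), with its bar-top depth at 216 mm as expected when home. The tongue is over the shut flap at (157,165) and the gripper is clear. Handing in.

```bash
python3 -c "
from workcell import *
print(close_job())"
```

```text
the job is handed in; nothing more can be done
None
```

The job is handed in (no verdict was returned): the flap is shut, the red key is fully home on the shaft and the latch measured about 1.57 rad, straight down the slope, with the gripper clear, the jars never approached, and about 24 s of the 58 s used.

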